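# Check-weigh a brass bar on the jeweller's arrest balance

### The arm

A 6-joint arm with a two-finger parallel gripper is mounted at the origin on the work surface. World frame = base frame: x ahead of the robot, y to its left, z up, the work surface at z = 0. Lengths are in m, angles in rad, forces in N, time in s.
With the tool pointing down it reaches from about 0.35 to 0.775 m from the base axis. Payload 5.5 kg.
Tool frame: the origin (TCP) lies midway between the tips of the shut fingers; the grasp point (between the pads) lies 19 mm behind it; z points along the fingers, y is the direction in which the jaws open and shut (so a half turn about z gives the same grasp; the last joint's range is limited). The gripper opens to 85 mm and grips with 20 to 120 N. Pads are 22 mm wide; open, the fingers measure 114 mm over their backs; the gripper's body (76 mm by 85 mm) begins 54 mm behind the grasp point. The pads swing forward as they close: fully open they stand 13 mm farther back than shut.
Start: joints at [-1.386, 0.313, 0.046, 1.304, 0, 1.431], TCP at [0.183, -0.545, 0.231] pointing down, gripper open.
Joint ranges: [-2.76, 2.76], [-0.86, 1.69], [-1.03, 1.26], [-2.2, 2.34], [-1.47, 1.5], [-3.14, 3.14]. Speed limits (rad/s): [2.57, 2.57, 3.14, 3.14, 3.14, 3.14].

### API

Orientations are given as a unit quaternion [w, x, y, z].
In Python, from workcell import env gives the robot as it stands.
- The arm moves only by the shell command python3 -m creep 'ROWS' [OPENING] [FORCE]. ROWS is JSON, a list of rows, each a list of 6 numbers: the shift along the tool's x, y, z in m, then the turn, a rotation vector about the tool's x, y, z in degrees. A call has exactly 8 rows; each row is the pose to reach, as a shift and turn from the pose commanded when the call began, along the tool's axes at that moment; what a row does not reach only later rows make up. A row lasts 1/10 s, in which the tool goes at most 50 mm and 8.59 degrees, less where a joint would pass 70% of its speed; a pose out of reach is approached as far as the arm can. A call with a gripper value outside its range is refused whole. OPENING is the finger opening in m, from 0 to 0.0854, set as the call begins (- or left out, the last holds). The fingers move at their own pace and stop on an object; FORCE is the grip in N (left out, the last holds). Time passes only in rows, so rows that repeat a pose let the fingers close, or fill a call up. It gives the time, the measured TCP pose, the force and the opening at its end, in the units of the state.
- env.get_state(): the state, without advancing time (a new reading comes with each control period).
- env.read_camera(name): name is "scene" or "top" or "wrist"; returns (picture, depth): 400x640x3 uint8, blue, green, red; 400x640 float32, m along the optical axis (not along the pixel's ray), 0 where there is no reading.
- env.camera_params(name): a dict with "fx", "fy", "cx", "cy" (pixels), "k1" (the pictures are not rectified: a ray, as slopes to the right and down, at radius r is drawn at 1 + k1 r^2 times it, then the intrinsics apply), "position" and "orientation" of the camera in the world. Camera axes: x right, y up, looking along -z (the intrinsics and any distortion apply to the point x, -y, -z); pixel columns grow to the right and rows downward; lengths in m; the calibration is good to about 2 mm. A picture is of the moment at which its call begins: read the wrist's pose just before it. camera_params takes no time and is no camera call; for the wrist camera it gives the pose at the moment of the call.
- env.hand_in(): hands the job in, once; it reports no verdict.
The state is a dict: "clock": time; "joint_pos": joint angles; "qvel": joint speeds; "tau": joint torques, N m; "tcp_pos": TCP position; "orientation": TCP orientation; "wrist_force": force on the tool from outside, world axes, zero at the start; "ft_torque": the same for the moment, N m; "finger_gap": finger opening in m.
Only numpy, scipy, OpenCV 4.12 (cv2) and the standard library are available. Lean on these libraries where they do the work, as an engineer would, in place of code of your own. Each camera call takes 0.05 s, during which the arm holds its last target. There are 200 camera calls.

### The job

Check-weigh the brass bar lying on the balance pan: swing the orange-knobbed arrest lever fully over to free the beam, let go, and without touching the bar or pan wait until the beam is at rest, to see whether the pan sinks (full weight) or rises (underweight). Then swing the lever fully back so that the beam is arrested level again, and only then slide the bar sideways off the pan, without lifting or tipping it, so that it lies wholly on the green tray if it was full weight or on the red tray if it was underweight. Leave the other things on the bench where they are.

Things in the scene. Friction and masses are not known exactly. Their poses are not given: they have to be found in the camera images.
- balance: Grey bench balance, fixed to the bench (base plate 300 x 85 x 18 mm). Origin: on the bench under the beam's pivot. Its x axis runs along the beam from the pan (at x = -100 mm) to the counterweight (at x = +100 mm); y is across it, z up. The beam's axis is 70 mm above the bench; the cheeks of the pivot reach 98 mm high. Placed with a yaw of up to 0.22 rad either way
- lever (a joint): Arrest lever: turns about an upright axis on the balance's -y side. 0 rad = beam arrested (knob towards the balance's +x end), 1.0 rad = fully released (knob towards the pan); stops at both ends, stays where it is left, needs 2 to 3 N at the knob. Lever arm 100 mm long, 100 to 108 mm above the bench
- lever_knob (a point): Centre of the top of the lever's orange upright knob, 151 mm above the bench; the knob is 20 mm across and 45 mm tall (106 to 151 mm above the bench)
- lever_pivot (a point): Point on the lever's upright turning axis, at the height of the knob's top; fixed in the balance frame at x +30, y -52 mm. The knob circles it at 100 mm: in the balance frame from (+78, -140) mm arrested to (-18, -140) mm released
- beam (a joint): Beam angle, rad: 0 = level, positive = pan down (bar heavier than the counterweight's full weight), negative = pan up (bar too light); free between -0.18 and +0.18 when released, held at 0 when arrested
- pan: Flat steel pan 140 (along balance x) x 80 (along y) x 4 mm, without rims; stays level while it rises or sinks up to 18 mm with the beam. Origin on its hinge, 40 mm below its top face
- pan_top (a point): Centre of the pan's top face, 110 mm above the bench when the beam is arrested, 1.5 mm higher than the trays
- counterweight (a point): Top of the blue ball on the counterweight: a brass cylinder 60 mm in diameter, 36 mm tall, on the far end of the beam; 124 mm above the bench when level. It rises when the pan sinks
- bar: Cast brass-coloured bar, 100 x 36 x 22 mm, loose on the pan with its long side roughly along the balance's x axis. Origin at the centre of its underside, x along its length. Full weight is 650 g; bars run from about 20 % under to 20 % over. Within 6 g of full weight either tray is right
- tray_green: Fixed green tray for full-weight bars: flat plate 140 (along balance x) x 96 (along y) mm, no rims, on a pedestal, beside the pan on the balance's +y or -y side (they swap places), 5 mm gap to the pan. Origin on the bench under its centre; axes parallel to the balance's
- tray_green_top (a point): Centre of the green tray's top face, 108.5 mm above the bench
- tray_red: Fixed red tray for underweight bars, the same as the green one, on the other side of the pan
- tray_red_top (a point): Centre of the red tray's top face, 108.5 mm above the bench
- pot: Bystander: small white pot, 58 mm across, 34 mm tall, standing on the bench near the counterweight on the balance's +y side; origin under its centre
- pliers: Bystander: red-handled pliers, about 145 mm long, 12 mm thick, lying to the right; origin near the pivot
- hammer: Bystander: hammer lying to the left, handle towards the robot
- jar: Bystander: amber jar with a yellow lid, 60 mm across, 75 mm tall, to the right; origin under its centre
- glue: Bystander: white bottle with a red cap, 44 mm across, 120 mm tall, to the left; origin under its centre
Things that resemble listed ones, but are neither listed nor needed, are in the scene too. Of the things that look like the bar, the largest one is meant.

How it is judged:
On the way, in this order (a step that is already met when the one before it is completed fails the run):
1. the lever is fully released and let go, and the beam has come to rest by itself (value of joint lever above 0.9 rad and velocity of joint beam between -0.03 and 0.03 rad/s and contact force between each of the fingers, the arm and balance below 0.3 N and contact force between bar and pan above 3 N), for 1 s.
2. the lever is fully back and the beam is arrested level, the bar still on the pan (value of joint lever below 0.08 rad and value of joint beam between -0.03 and 0.03 rad and horizontal distance between bar and pan_top below 0.03 m), for 0.3 s.
At the end, for the whole second after the job is handed in: Lever back at its arrested stop (within 0.08 rad), beam level (0.03 rad); bar flat and still on one tray only, centre within 21 mm (balance x) and 31 mm (y) of the tray's centre: green if it weighs 650 g or more, red if less (either if within 6 g) (value of joint lever below 0.08 rad and value of joint beam between -0.03 and 0.03 rad and linear speed of bar below 0.01 m/s and angular speed of bar below 0.1 rad/s and angle between bar's own z axis and vertical below 0.05 rad and contact force between bar and balance below 0.1 N and ((x of bar in the frame of tray_green_top between -0.021 and 0.021 m and y of bar in the frame of tray_green_top between -0.031 and 0.031 m and contact force between bar and tray_green above 6.32 N) or (x of bar in the frame of tray_red_top between -0.021 and 0.021 m and y of bar in the frame of tray_red_top between -0.031 and 0.031 m and contact force between bar and tray_red between 4 and 6.435 N))); the robot touches nothing.
It fails at once if the robot touches the bar or the pan while the beam is free (lever past 0.25 rad) (value of joint lever above 0.25 rad and (contact force between any of the fingers, the arm and bar above 0.5 N or contact force between any of the fingers, the arm and pan above 0.5 N)).
It fails at once if the bar is lifted more than 30 mm off the pan's level, tipped, or falls off (height (world z) of bar above 0.165 m or height (world z) of bar below 0.075 m or angle between bar's own z axis and vertical above 0.35 rad).
It fails at once if a bystander is moved by more than 30 mm (distance of any of pot, pliers, hammer, jar, glue from where it was at the start of the episode above 0.03 m).
It also fails if it takes over 58 s, if anything falls off the work surface, if the arm or the gripper's body presses on something with over 40 N, if the wrist force passes 120 N, or if a joint passes its speed limit or range.

## Working session

There is one attempt and no reset: what is moved stays moved. The work goes in short steps, Python scripts to look and compute and a shell command to move; the robot and the scene stay as the last step left them, time stands still between calls to the robot, and variables do not carry over. Pictures are saved under pics/ and viewed, about 8 in all and at most 12, crops included, and the job is handed in when it is done.

```bash
ls; mkdir -p pics; cat > h.py <<'E'
import numpy as np,cv2
from scipy.spatial.transform import Rotation as R
from workcell import env
def q(o): return R.from_quat([o[1],o[2],o[3],o[0]])
def ray(P,u,v):
    x=(u-P['cx'])/P['fx'];y=(v-P['cy'])/P['fy'];a,b=x,y
    for _ in range(20):
        s=1+P['k1']*(a*a+b*b);a,b=x/s,y/s
    return q(P['orientation']).apply([a,-b,-1.])
def onz(P,u,v,z):
    d=ray(P,u,v);p=np.array(P['position']);return p+d*(z-p[2])/d[2]
def proj(P,X):
    c=q(P['orientation']).inv().apply(np.array(X)-P['position']);a,b=c[0]/-c[2],-c[1]/-c[2]
    s=1+P['k1']*(a*a+b*b);return P['fx']*a*s+P['cx'],P['fy']*b*s+P['cy']
E
python3 - <<'E'
from h import *
for n in ('scene','top'):
    P=env.camera_params(n);print(n,P)
    i,d=env.read_camera(n);cv2.imwrite(f'pics/{n}0.png',i);np.savez(f'pics/{n}0.npz',i=i,d=d)
print(env.get_state())
E
```

```text
pics
scene {'fx': 465.3443466012135, 'fy': 465.3443466012135, 'cx': 323.60169036247237, 'cy': 201.4114569606775, 'k1': -0.03870151598150299, 'position': array([1.35134412, 0.42859215, 1.11048026]), 'orientation': array([0.49460623, 0.19841987, 0.30178815, 0.79051764])}
top {'fx': 404.71895089977505, 'fy': 404.71895089977505, 'cx': 314.08297700028515, 'cy': 202.22478200333643, 'k1': 0.030367344312531182, 'position': array([0.45698675, 0.07258169, 1.29711265]), 'orientation': array([-0.70086059, -0.00738835,  0.0242609 ,  0.71284729])}
{'clock': 0.1, 'joint_pos': array([-1.38562956e+00,  3.13933468e-01,  4.51058138e-02,  1.30360578e+00,
        3.76492573e-05,  1.43119764e+00]), 'qvel': array([ 0.00076668, -0.00173864,  0.00378953,  0.00038684,  0.00249534,
        0.00032926]), 'tau': array([ 2.14986823e-03, -4.81724417e+01,  2.99244207e+01,  1.27666059e-02,
       -2.03705595e-04,  2.90919971e-06]), 'tcp_pos': array([ 0.18339357, -0.54449522,  0.23049881]), 'orientation': array([-8.18769606e-04,  9.86844542e-01,  1.61669972e-01,  1.71400446e-07]), 'wrist_force': array([ 0.56908692,  0.15185421, -0.11480019]), 'ft_torque': array([ 0.00776812, -0.04622011, -0.00780038]), 'finger_gap': 0.08573363625536641}
```

View pics/top0.png

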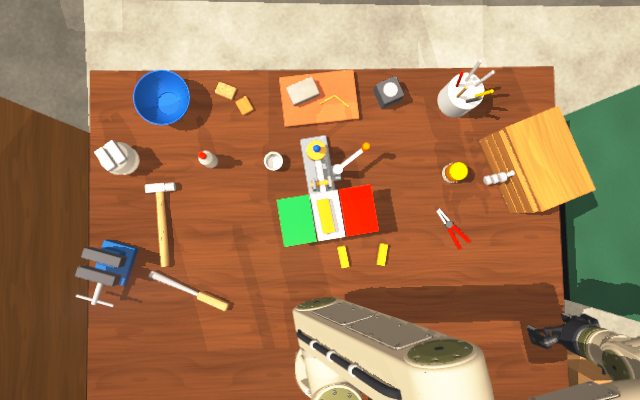

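View pics/scene0.png

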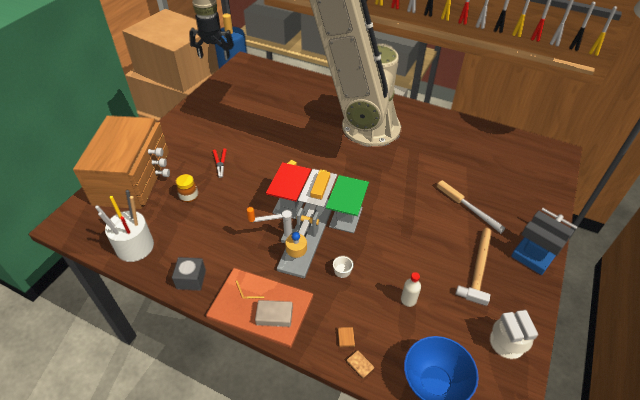

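The top view shows three bar-like things: the large one on the pan at (325,215) and small yellow ones on the bench at (343,257) and (382,254). I choose the one on the pan. Green tray at (297,220), red tray at (359,210), orange knob at (366,146), blue ball at (317,149).

```bash
python3 - <<'E'
from h import *
P=env.camera_params('top');i=np.load('pics/top0.npz')['i']
hsv=cv2.cvtColor(i,cv2.COLOR_BGR2HSV);H,S,V=cv2.split(hsv)
roi=np.zeros(H.shape,bool);roi[125:250,265:385]=1
M={'green':(H>50)&(H<75)&(S>150),'red':((H<3)|(H>177))&(S>220)&(V>120),'bar':(H>20)&(H<32)&(S>150),'knob':(H>8)&(H<17)&(S>200)&(V>180),'blue':(H>100)&(H<130)&(S>150)}
Z=dict(green=.1085,red=.1085,bar=.132,knob=.151,blue=.124)
for k,m in M.items():
    m=(m&roi).astype('uint8')
    n,l,st,c=cv2.connectedComponentsWithStats(m)
    for j in np.argsort(-st[1:,4])[:2]+1:
        if st[j,4]<8: continue
        cs=max(cv2.findContours((l==j).astype('uint8'),0,2)[0],key=len)
        pts=np.array([onz(P,*p[0],Z[k])[:2] for p in cs],np.float32)
        r=cv2.minAreaRect(pts)
        print(k,st[j],np.round(onz(P,*c[j],Z[k]),4),'rect',np.round(r[0],4),np.round(r[1],4),round(r[2],1))
cv2.imwrite('pics/crop0.png',cv2.resize(i[125:275,260:400],None,fx=4,fy=4))
E
```

```text
green [ 277  195   40   51 1514] [0.4575 0.0964 0.1085] rect [0.4575 0.0966] [0.1378 0.0957] 8.5
bar [317 199  18  34 392] [0.47   0.0128 0.132 ] rect [0.4695 0.0129] [0.0971 0.0334] 10.2
bar [307 141  18  19 183] [0.6579 0.0397 0.132 ] rect [0.6604 0.0375] [0.0493 0.0525] 89.0
knob [361 145   7   7  19] [ 0.6592 -0.0992  0.151 ] rect [ 0.6609 -0.0992] [0.0182 0.0102] 44.1
blue [314 145   6   7  33] [0.6673 0.0349 0.124 ] rect [0.6676 0.0343] [0.0146 0.0176] 89.0
```

View pics/crop0.png

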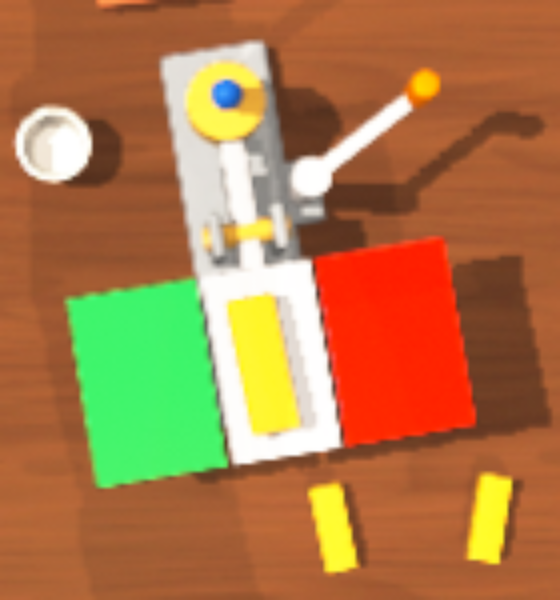

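The crop confirms the big bar on the pan (long side along the balance). From green tray + ball: yaw ≈ 8.5°, pan ≈ (0.471, 0.005), knob ≈ (0.668, −0.108). Heading above the knob, jaws across the lever.

```bash
cat >> h.py <<'E'
def rel(x,y,z,yaw):  # shift and turn (tool axes) from now to a tool-down pose with tool-x heading yaw (deg)
    s=env.get_state();r=q(s['orientation'])
    t=R.from_euler('z',yaw,degrees=True)*R.from_rotvec([np.pi,0,0])
    a=r.inv().apply(np.array([x,y,z])-s['tcp_pos']);w=(r.inv()*t).as_rotvec(degrees=True)
    print('rel',np.round(a,4),np.round(w,2),'t',s['clock'])
E
python3 -m creep '[[0.0375,-0.016,0,0,0,-6.8],[0.075,-0.032,0,0,0,-13.6],[0.1125,-0.049,0,0,0,-20.4],[0.15,-0.065,0,0,0,-27],[0.1875,-0.081,0,0,0,-34],[0.225,-0.0975,0,0,0,-40.5],[0.2625,-0.114,0,0,0,-47],[0.3,-0.13,0,0,0,-54]]' 0.0854 20
python3 -c "
from h import *
rel(.668,-.1076,.23,127)"
```

```text
clock: 0.9
tcp_pos: [0.4272, -0.3245, 0.231]
orientation: [-0.0, 0.804, 0.594, -0.0]
wrist_force: [0.2, 0.2, -0.5]
finger_gap: 0.0854
rel [0.2782 0.1663 0.0009] [-2.000e-02 -3.000e-02 -5.411e+01] t 0.9
```

```bash
python3 -m creep '[[0.035,0.021,0,0,0,-6.8],[0.07,0.042,0,0,0,-13.6],[0.105,0.063,0,0,0,-20.4],[0.14,0.084,0,0,0,-27],[0.175,0.104,0,0,0,-34],[0.21,0.125,0,0,0,-40.5],[0.244,0.146,0,0,0,-47],[0.278,0.166,0,0,0,-54]]'
python3 - <<'E'
from h import *
P=env.camera_params('wrist');i,d=env.read_camera('wrist');cv2.imwrite('pics/w1.png',i)
rel(.668,-.1076,.23,127)
print('exp knob px',proj(P,[.668,-.1076,.151]))
hsv=cv2.cvtColor(i,cv2.COLOR_BGR2HSV);H,S,V=cv2.split(hsv)
m=((H>8)&(H<17)&(S>200)&(V>150)).astype('uint8')
n,l,st,c=cv2.connectedComponentsWithStats(m)
for j in range(1,n):
    if st[j,4]>60: print(st[j],c[j],onz(P,*c[j],.151),np.median(d[l==j]))
E
```

```text
clock: 1.7
tcp_pos: [0.6687, -0.109, 0.2306]
orientation: [-0.0, 0.447, 0.895, -0.0]
wrist_force: [0.7, -0.4, 0.7]
finger_gap: 0.0855
rel [ 0.0001 -0.0053 -0.0005] [ 0.16 -0.09  0.43] t 1.75
exp knob px (np.float64(320.06882423973235), np.float64(206.4172247718845))
```

View pics/w1.png

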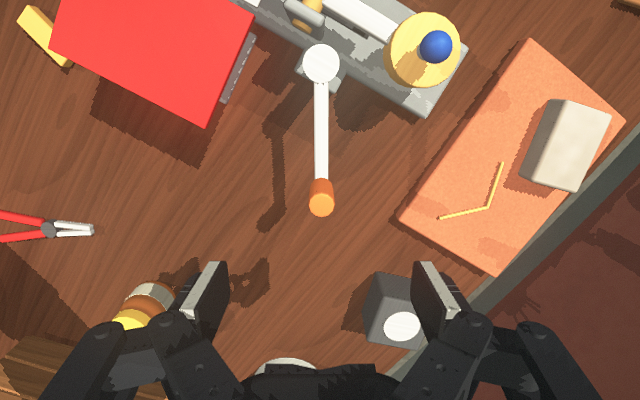

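The wrist view shows the knob top at (321,204), within 2 px of the prediction, lever straight along the view. Descend and grip.

```bash
python3 -m creep '[[0,-0.003,0.02,0,0,0],[0,-0.003,0.045,0,0,0],[0,-0.003,0.07,0,0,0],[0,-0.003,0.09,0,0,0],[0,-0.003,0.1,0,0,0],[0,-0.003,0.108,0,0,0],[0,-0.003,0.108,0,0,0],[0,-0.003,0.108,0,0,0]]'
python3 -m creep '[[0,0,0,0,0,0],[0,0,0,0,0,0],[0,0,0,0,0,0],[0,0,0,0,0,0],[0,0,0,0,0,0],[0,0,0,0,0,0],[0,0,0,0,0,0],[0,0,0,0,0,0]]' 0.015 20
python3 - <<'E'
from h import *
s=env.get_state();p=s['tcp_pos'];r=q(s['orientation']);print(p,r.apply([1,0,0]))
piv=np.array([.6076,-.0276]);v=p[:2]-piv;print(np.linalg.norm(v))
for a in np.linspace(0,58.5,14)[1:]:
    w=R.from_euler('z',-a,degrees=True).apply([*v,0]);print(round(a,1),np.round(r.inv().apply(w-[*v,0]),4))
E
```

```text
clock: 2.55
tcp_pos: [0.6659, -0.1124, 0.1241]
orientation: [0.001, 0.449, 0.893, 0.0]
wrist_force: [0.3, 0.3, 0.1]
finger_gap: 0.0853
clock: 3.35
tcp_pos: [0.6661, -0.1121, 0.1239]
orientation: [0.001, 0.449, 0.893, 0.0]
wrist_force: [1.7, 0.9, 2.8]
finger_gap: 0.0193
[ 0.66610591 -0.11211113  0.12393373] [-0.59646285  0.80263982 -0.00117727]
0.10278654204388368
4.5 [ 0.0006 -0.008  -0.    ]
9.0 [ 0.0018 -0.016  -0.    ]
13.5 [ 0.0036 -0.0239 -0.    ]
18.0 [ 0.0061 -0.0316 -0.    ]
22.5 [ 0.0091 -0.0391 -0.0001]
27.0 [ 0.0128 -0.0463 -0.0001]
31.5 [ 0.0169 -0.0532 -0.0001]
36.0 [ 0.0216 -0.0597 -0.0001]
40.5 [ 0.0269 -0.0659 -0.0001]
45.0 [ 0.0325 -0.0716 -0.0001]
49.5 [ 0.0386 -0.0769 -0.0001]
54.0 [ 0.0451 -0.0817 -0.0002]
58.5 [ 0.052  -0.0859 -0.0002]
```

```bash
python3 -m creep '[[0.0006,-0.008,0,0,0,4.5],[0.0018,-0.016,0,0,0,9],[0.0036,-0.0239,0,0,0,13.5],[0.0061,-0.0316,0,0,0,18],[0.0091,-0.0391,0,0,0,22.5],[0.0128,-0.0463,0,0,0,27],[0.0169,-0.0532,0,0,0,31.5],[0.0169,-0.0532,0,0,0,31.5]]'
python3 -m creep '[[0.0006,-0.008,0,0,0,4.5],[0.0018,-0.016,0,0,0,9],[0.0036,-0.0239,0,0,0,13.5],[0.0061,-0.0316,0,0,0,18],[0.0091,-0.0391,0,0,0,22.5],[0.0115,-0.0437,0,0,0,25.3],[0.0118,-0.0444,0,0,0,25.7],[0.0118,-0.0444,0,0,0,25.7]]'
python3 -c "
from h import *
s=env.get_state();v=s['tcp_pos'][:2]-[.6076,-.0276];print(np.degrees(np.arctan2(v[1],v[0])),np.linalg.norm(v))"
```

```text
clock: 4.15
tcp_pos: [0.612, -0.1298, 0.1239]
orientation: [-0.0, 0.675, 0.738, 0.0]
wrist_force: [-0.5, 2.8, 5.8]
finger_gap: 0.0192
clock: 4.95
tcp_pos: [0.5731, -0.1233, 0.1241]
orientation: [0.004, 0.821, 0.571, 0.004]
wrist_force: [15.9, 1.3, -4.3]
finger_gap: 0.0191
-109.84013195359618 0.10169290409406408
```

At the stop. Open, then rise and look.

```bash
python3 -m creep '[[0,0,0,0,0,0],[0,0,0,0,0,0],[0,0,0,0,0,0],[0,0,-0.005,0,0,0],[0,0,-0.03,0,0,0],[0,0,-0.06,0,0,0],[0,0,-0.09,0,0,0],[0,0,-0.12,0,0,0]]' 0.0854 20
python3 -m creep '[[0,0,0,0,0,0],[0,0,0,0,0,0],[0,0,0,0,0,0],[0,0,0,0,0,0],[0,0,0,0,0,0],[0,0,0,0,0,0],[0,0,0,0,0,0],[0,0,0,0,0,0]]'
python3 -m creep '[[0,0,0,0,0,0],[0,0,0,0,0,0],[0,0,0,0,0,0],[0,0,0,0,0,0],[0,0,0,0,0,0],[0,0,0,0,0,0],[0,0,0,0,0,0],[0,0,0,0,0,0]]'
cat > beam.py <<'E'
from h import *
import sys
for n in ('top','scene'):
    P=env.camera_params(n)
    for k in range(2 if n=='top' else 1): i,d=env.read_camera(n)
    cv2.imwrite(f'pics/{n}_{sys.argv[1]}.png',i)
    for name,p in (('bar',proj(P,[.47,.013,.132])),('ball',proj(P,[.668,.0345,.12])),('redtray',proj(P,[.485,-.11,.1085]))):
        u,v=int(p[0]),int(p[1]);w=d[v-2:v+3,u-2:u+3];w=w[w>0]
        if len(w)==0: continue
        t=np.median(w);g=ray(P,u,v);print(n,name,(u,v),'z',round(P['position'][2]+g[2]*t,4))
    hsv=cv2.cvtColor(i,cv2.COLOR_BGR2HSV);H,S,V=cv2.split(hsv)
    u,v=map(int,proj(P,[.668,.0345,.124]));m=(H>100)&(H<130)&(S>150)
    m[:v-20]=0;m[v+20:]=0;m[:,:u-20]=0;m[:,u+20:]=0
    b=np.argwhere(m).mean(0)[::-1];print(n,'ball px',b,'expected level',proj(P,[.668,.0345,.118]))
print(env.get_state()['clock'])
E
python3 beam.py a
```

```text
clock: 5.75
tcp_pos: [0.5668, -0.1225, 0.2447]
orientation: [-0.0, 0.822, 0.569, -0.0]
wrist_force: [0.5, -0.1, 0.9]
finger_gap: 0.0858
clock: 6.55
tcp_pos: [0.5673, -0.1225, 0.2431]
orientation: [-0.0, 0.822, 0.569, -0.0]
wrist_force: [0.6, -0.8, -0.4]
finger_gap: 0.0855
clock: 7.35
tcp_pos: [0.5674, -0.1225, 0.2433]
orientation: [0.0, 0.822, 0.569, -0.0]
wrist_force: [0.7, -0.1, 0.5]
finger_gap: 0.0857
top bar (325, 215) z 0.1142
top ball (316, 148) z 0.1354
top redtray (366, 209) z 0.1073
top ball px [316.82857143 150.        ] expected level (np.float64(316.3665480806448), np.float64(148.22887321168508))
scene bar (320, 180) z 0.111
scene ball (295, 232) z 0.1281
scene redtray (282, 176) z 0.1051
scene ball px [296.43137255 229.52941176] expected level (np.float64(295.88070028843777), np.float64(233.22037580040495))
7.5
```

The pan sank to its limit, so it looks full weight. Waiting longer and checking that it is at rest.

```bash
for k in 1 2 3; do python3 -m creep '[[0,0,0,0,0,0],[0,0,0,0,0,0],[0,0,0,0,0,0],[0,0,0,0,0,0],[0,0,0,0,0,0],[0,0,0,0,0,0],[0,0,0,0,0,0],[0,0,0,0,0,0]]' >/dev/null; python3 beam.py b$k | grep -v tray; done
python3 - <<'E'
from h import *
P=env.camera_params('wrist');i,d=env.read_camera('wrist');cv2.imwrite('pics/w2.png',i)
print('exp',proj(P,[.573,-.122,.151]),env.get_state()['joint_pos'])
E
```

```text
top bar (325, 215) z 0.1141
top ball (316, 148) z 0.1347
top ball px [316.82857143 150.        ] expected level (np.float64(316.3665480806448), np.float64(148.22887321168508))
scene bar (320, 180) z 0.1121
scene ball (295, 232) z 0.1289
scene ball px [296.43137255 229.52941176] expected level (np.float64(295.88070028843777), np.float64(233.22037580040495))
8.45
top bar (325, 215) z 0.1144
top ball (316, 148) z 0.1348
top ball px [316.82857143 150.        ] expected level (np.float64(316.3665480806448), np.float64(148.22887321168508))
scene bar (320, 180) z 0.112
scene ball (295, 232) z 0.1289
scene ball px [296.43137255 229.52941176] expected level (np.float64(295.88070028843777), np.float64(233.22037580040495))
9.4
top bar (325, 215) z 0.1138
top ball (316, 148) z 0.1347
top ball px [316.82857143 150.        ] expected level (np.float64(316.3665480806448), np.float64(148.22887321168508))
scene bar (320, 180) z 0.1123
scene ball (295, 232) z 0.1282
scene ball px [296.43137255 229.52941176] expected level (np.float64(295.88070028843777), np.float64(233.22037580040495))
10.35
exp (np.float64(326.77317817106956), np.float64(199.05239436710394)) [-3.50868949e-01  3.21139470e-01  8.63519088e-02  1.33589654e+00
 -7.72168460e-05  1.57929513e+00]
```

View pics/w2.png

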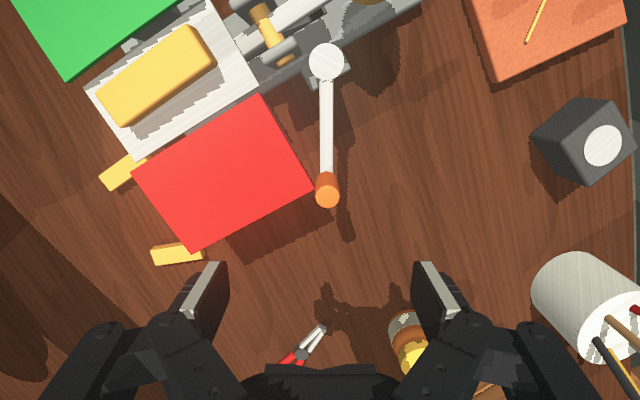

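Beam is at rest with the pan fully down (bar top 0.114 vs 0.132, steady for 3 s), so it is full weight → green. The wrist view shows the knob top at (327,197), lever at its released stop. Now re-grip and swing back.

```bash
python3 -m creep '[[0.001,0.005,0.025,0,0,0],[0.001,0.005,0.05,0,0,0],[0.001,0.005,0.075,0,0,0],[0.001,0.005,0.095,0,0,0],[0.001,0.005,0.105,0,0,0],[0.001,0.005,0.115,0,0,0],[0.001,0.005,0.12,0,0,0],[0.001,0.005,0.12,0,0,0]]'
python3 -m creep '[[0,0,0,0,0,0],[0,0,0,0,0,0],[0,0,0,0,0,0],[0,0,0,0,0,0],[0,0,0,0,0,0],[0,0,0,0,0,0],[0,0,0,0,0,0],[0,0,0,0,0,0]]' 0.015 20
python3 -m creep '[[0.0006,0.008,0,0,0,-4.5],[0.0018,0.016,0,0,0,-9],[0.0036,0.0239,0,0,0,-13.5],[0.0061,0.0316,0,0,0,-18],[0.0091,0.0391,0,0,0,-22.5],[0.0128,0.0463,0,0,0,-27],[0.0169,0.0532,0,0,0,-31.5],[0.0169,0.0532,0,0,0,-31.5]]'
python3 -m creep '[[0.0006,0.008,0,0,0,-4.5],[0.0018,0.016,0,0,0,-9],[0.0036,0.0239,0,0,0,-13.5],[0.0061,0.0316,0,0,0,-18],[0.0091,0.0391,0,0,0,-22.5],[0.0115,0.0437,0,0,0,-25.3],[0.0125,0.0457,0,0,0,-26.5],[0.0125,0.0457,0,0,0,-26.5]]'
python3 -c "
from h import *
s=env.get_state();v=s['tcp_pos'][:2]-[.6076,-.0276];print(np.degrees(np.arctan2(v[1],v[0])),np.linalg.norm(v))"
```

```text
clock: 11.2
tcp_pos: [0.5724, -0.1233, 0.1232]
orientation: [-0.0, 0.822, 0.569, -0.0]
wrist_force: [-0.2, 0.6, 0.1]
finger_gap: 0.0853
clock: 12.0
tcp_pos: [0.5731, -0.1236, 0.1238]
orientation: [0.001, 0.822, 0.569, 0.0]
wrist_force: [1.9, -1.1, 2.6]
finger_gap: 0.019
clock: 12.8
tcp_pos: [0.6292, -0.1278, 0.1238]
orientation: [0.001, 0.637, 0.771, -0.001]
wrist_force: [1.9, -4.1, 2.6]
finger_gap: 0.0193
clock: 13.6
tcp_pos: [0.6703, -0.1091, 0.1238]
orientation: [0.001, 0.445, 0.896, -0.003]
wrist_force: [-0.8, -11.8, 2.9]
finger_gap: 0.0193
-52.41900846868411 0.10283077261843868
```

```bash
python3 -m creep '[[0,0,0,0,0,0],[0,0,0,0,0,0],[0,0,0,0,0,0],[0,0,-0.005,0,0,0],[0,0,-0.03,0,0,0],[0,0,-0.06,0,0,0],[0,0,-0.09,0,0,0],[0,0,-0.12,0,0,0]]' 0.0854 20
python3 beam.py c
python3 - <<'E'
from h import *
P=env.camera_params('top');i=cv2.imread('pics/top_c.png')
P=env.camera_params('wrist');i2,d=env.read_camera('wrist');cv2.imwrite('pics/w3.png',i2)
print('exp knob',proj(P,[.668,-.1076,.151]))
P=env.camera_params('top')
H,S,V=cv2.split(cv2.cvtColor(i,cv2.COLOR_BGR2HSV))
m=((H>20)&(H<32)&(S>150)).astype('uint8');m[:195]=0;m[242:]=0;m[:,:300]=0;m[:,345:]=0
c=max(cv2.findContours(m,0,2)[0],key=len)
pts=np.array([onz(P,*p[0],.132)[:2] for p in c],np.float32);print(cv2.minAreaRect(pts))
E
```

```text
clock: 14.4
tcp_pos: [0.6704, -0.1048, 0.2448]
orientation: [-0.0, 0.443, 0.897, 0.0]
wrist_force: [1.1, -0.3, 0.4]
finger_gap: 0.0849
top bar (325, 215) z 0.1299
top ball (316, 148) z 0.1215
top redtray (366, 209) z 0.7259
top ball px [316.3030303  148.09090909] expected level (np.float64(316.3665480806448), np.float64(148.22887321168508))
scene bar (320, 180) z 0.1295
scene ball (295, 232) z 0.1201
scene redtray (282, 176) z 0.1048
scene ball px [295.5  235.54] expected level (np.float64(295.88070028843777), np.float64(233.22037580040495))
14.55
exp knob (np.float64(313.34990678818843), np.float64(199.86890739196184))
((0.46979767084121704, 0.012908805161714554), (0.09762680530548096, 0.03340466320514679), 10.222496032714844)
```

View pics/w3.png

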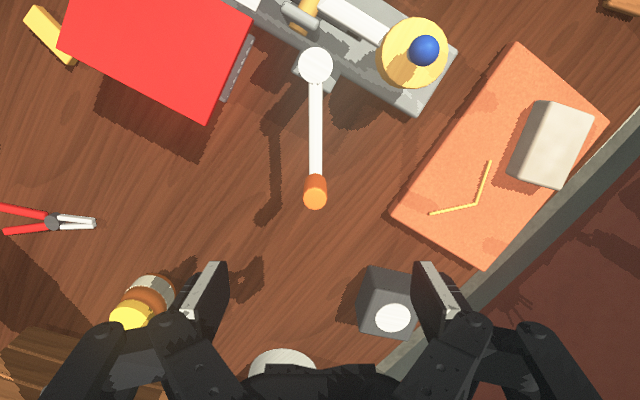

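The lever is back at its stop (knob top at (315,198), predicted (313,200)), beam level (bar top 0.130, ball px back). The bar hasn't moved. Going over the bar, jaws across it.

```bash
python3 -c "
from h import *
rel(.4697,.013,.22,190)"
```

```text
rel [ 0.2162 -0.0882  0.0238] [ 2.000e-02  1.200e-01 -6.257e+01] t 14.6
```

```bash
python3 -m creep '[[0.03,-0.012,0.002,0,0,-8],[0.06,-0.024,0.005,0,0,-16],[0.09,-0.036,0.01,0,0,-24],[0.12,-0.048,0.015,0,0,-32],[0.15,-0.06,0.02,0,0,-40],[0.18,-0.072,0.024,0,0,-48],[0.2,-0.08,0.024,0,0,-56],[0.216,-0.088,0.024,0,0,-62.6]]'
python3 -m creep '[[0,0,0,0,0,0],[0,0,0,0,0,0],[0,0,0,0,0,0],[0,0,0,0,0,0],[0,0,0,0,0,0],[0,0,0,0,0,0],[0,0,0,0,0,0],[0,0,0,0,0,0]]'
python3 - <<'E'
from h import *
P=env.camera_params('wrist');i,d=env.read_camera('wrist');cv2.imwrite('pics/w4.png',i)
H,S,V=cv2.split(cv2.cvtColor(i,cv2.COLOR_BGR2HSV))
for nm,m,z,A in (('bar',(H>18)&(H<32)&(S>110)&(V>120),.132,.0036),('green',(H>45)&(H<80)&(S>120),.1085,.0134),('red',((H<5)|(H>176))&(S>170),.1085,.0134)):
    for c in cv2.findContours(m.astype('uint8'),0,2)[0]:
        if cv2.contourArea(c)<1500: continue
        r=cv2.minAreaRect(np.array([onz(P,*p[0],z)[:2] for p in c],np.float32)); print(nm,cv2.boundingRect(c),np.round(r[0],4),np.round(r[1],4),round(r[2],1))
rel(.4697,.013,.114,190)
E
```

```text
clock: 15.4
tcp_pos: [0.4669, 0.014, 0.2176]
orientation: [-0.002, -0.09, 0.996, 0.0]
wrist_force: [0.5, 0.1, 0.9]
finger_gap: 0.0857
clock: 16.2
tcp_pos: [0.4696, 0.0127, 0.2192]
orientation: [-0.0, -0.087, 0.996, -0.0]
wrist_force: [0.1, -0.1, -0.1]
finger_gap: 0.0852
bar (296, 139, 47, 122) [0.4687 0.013 ] [0.0964 0.0331] 10.4
green (359, 110, 133, 162) [0.4574 0.0962] [0.1387 0.0941] 8.4
red (131, 104, 128, 163) [ 0.4846 -0.0856] [0.1396 0.0963] 8.3
rel [-1.000e-04  2.000e-04  1.053e-01] [-0.01  0.    0.  ] t 16.25
```

View pics/w4.png

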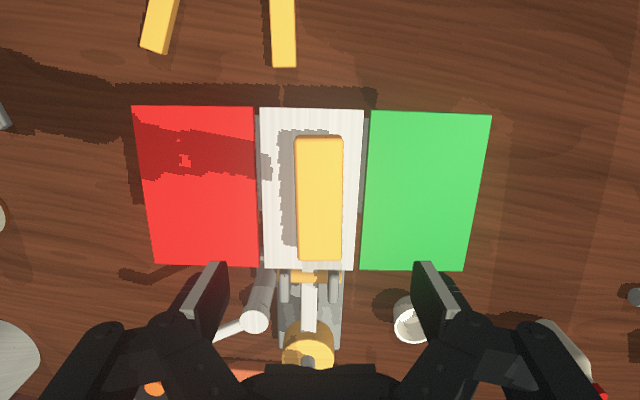

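The wrist view shows the bar (296–343, 139–261) on the pan, green tray to the right (tool +y); positions agree with the top view. Descend and grip lightly.

```bash
python3 -m creep '[[0,0,0.025,0,0,0],[0,0,0.05,0,0,0],[0,0,0.07,0,0,0],[0,0,0.085,0,0,0],[0,0,0.095,0,0,0],[0,0,0.102,0,0,0],[0,0,0.104,0,0,0],[0,0,0.104,0,0,0]]'
python3 -m creep '[[0,0,0,0,0,0],[0,0,0,0,0,0],[0,0,0,0,0,0],[0,0,0,0,0,0],[0,0,0,0,0,0],[0,0,0,0,0,0],[0,0,0,0,0,0],[0,0,0,0,0,0]]' 0.03 20
python3 -c "
from h import *
s=env.get_state();p=s['tcp_pos'];rel(.4574,.0964,p[2],188.5)"
```

```text
clock: 17.05
tcp_pos: [0.4698, 0.0128, 0.1155]
orientation: [0.0, -0.087, 0.996, -0.0]
wrist_force: [0.0, 0.6, 0.4]
finger_gap: 0.0857
clock: 17.85
tcp_pos: [0.4699, 0.0126, 0.1155]
orientation: [0.0, -0.087, 0.996, -0.0]
wrist_force: [0.2, -3.1, 3.1]
finger_gap: 0.0354
rel [-0.0023  0.0847 -0.0001] [-0.04  0.04  1.5 ] t 17.85
```

Gripped (35.4 mm). Sliding it sideways, no lift.

```bash
python3 -m creep '[[0,0.003,0,0,0,0],[0,0.008,0,0,0,0],[0,0.014,0,0,0,0],[0,0.02,0,0,0,0],[0,0.026,0,0,0,0],[-0.001,0.032,0,0,0,0],[-0.001,0.038,0,0,0,0],[-0.001,0.044,0,0,0,0]]'
python3 -m creep '[[0,0.006,0,0,0,0],[0,0.012,0,0,0,0],[0,0.018,0,0,0,0],[0,0.024,0,0,0,0],[-0.001,0.03,0,0,0,0],[-0.001,0.036,0,0,0,0.7],[-0.001,0.04,0,0,0,1.4],[-0.001,0.041,0.001,0,0,1.5]]'
python3 -m creep '[[0,0,0,0,0,0],[0,0,0,0,0,0],[0,0,0,0,0,0],[0,0,0,0,0,0],[0,0,0,0,0,0],[0,0,0,0,0,0],[0,0,0,0,0,0],[0,0,0,0,0,0]]' 0.0854
python3 -m creep '[[0,0,-0.005,0,0,0],[0,0,-0.015,0,0,0],[0,0,-0.03,0,0,0],[0,0,-0.05,0,0,0],[0,0,-0.07,0,0,0],[0,0,-0.09,0,0,0],[0,0,-0.11,0,0,0],[0,0,-0.13,0,0,0]]'
python3 -m creep '[[0,-0.02,0,0,0,0],[0,-0.05,0,0,0,0],[0,-0.08,0,0,0,0],[0,-0.11,0,0,0,0],[0,-0.14,0,0,0,0],[0,-0.16,0,0,0,0],[0,-0.17,0,0,0,0],[0,-0.17,0,0,0,0]]'
python3 - <<'E'
from h import *
for n in ('wrist','top'):
  P=env.camera_params(n);i,d=env.read_camera(n);cv2.imwrite(f'pics/{n}5.png',i)
  H,S,V=cv2.split(cv2.cvtColor(i,cv2.COLOR_BGR2HSV))
  for c in cv2.findContours(((H>18)&(H<32)&(S>110)&(V>120)).astype('uint8'),0,2)[0]:
    if cv2.contourArea(c)<200: continue
    r=cv2.minAreaRect(np.array([onz(P,*p[0],.1305)[:2] for p in c],np.float32))
    if max(r[1])<.09 or max(r[1])>.11: continue
    e=np.array(r[0])-[.4574,.0964];t=np.radians(8.4);x=e@[np.cos(t),np.sin(t)];y=e@[-np.sin(t),np.cos(t)]
    u,v=map(int,proj(P,[*r[0],.1305]));g=ray(P,u,v);z=P['position'][2]+g[2]*np.median(d[v-3:v+4,u-3:u+4])
    print(n,np.round(r[0],4),np.round(r[1],4),r[2],'tray xy',x,y,'topz',z)
  if n=='wrist': w=i
  else: print('knob exp',proj(P,[.668,-.1076,.151]))
i=np.vstack([cv2.resize(w,(480,300)),cv2.resize(i[110:270,220:476],(480,300))]);cv2.imwrite('pics/fin.png',i)
E
```

```text
clock: 18.65
tcp_pos: [0.4635, 0.0552, 0.1155]
orientation: [0.0, -0.087, 0.996, -0.002]
wrist_force: [1.1, -5.7, 2.4]
finger_gap: 0.0358
clock: 19.45
tcp_pos: [0.4562, 0.0973, 0.1147]
orientation: [-0.0, -0.074, 0.997, -0.0]
wrist_force: [-5.8, -4.3, 11.0]
finger_gap: 0.0358
clock: 20.25
tcp_pos: [0.4567, 0.0968, 0.1142]
orientation: [-0.0, -0.074, 0.997, -0.0]
wrist_force: [0.1, -0.5, -0.2]
finger_gap: 0.0852
clock: 21.05
tcp_pos: [0.4568, 0.0969, 0.2461]
orientation: [0.001, -0.074, 0.997, -0.0]
wrist_force: [0.1, -0.6, -0.0]
finger_gap: 0.0853
clock: 21.85
tcp_pos: [0.4821, -0.0722, 0.2448]
orientation: [0.0, -0.073, 0.997, -0.0]
wrist_force: [-0.7, -0.2, 0.7]
finger_gap: 0.0854
wrist [0.4554 0.0961] [0.0973 0.0328] 8.888644218444824 tray xy -0.00201218558437688 1.6883889318240727e-05 topz 0.12878254616532975
top [0.4561 0.0975] [0.0997 0.0364] 8.616573333740234 tray xy -0.0011179341907473685 0.0012881081875830637 topz 0.1287977107386622
knob exp (np.float64(366.3767770438818), np.float64(145.48769211518794))
```

View pics/fin.png

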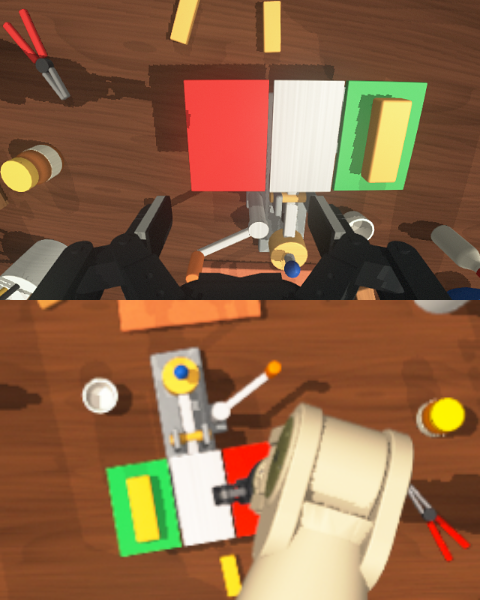

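The bar lies centred on the green tray (lower picture at (142,510)), with the lever at its arrested stop (knob at (273,368)), the bystanders where they were and the arm clear.

```bash
python3 -c "
from h import *
print(env.hand_in())"
```

```text
the job is handed in; nothing more can be done
None
```

I released the beam, and the pan sank about 18 mm to its stop and held steady for about 3 s of repeated looks, so I judged the bar full weight. I then swung the lever fully back and slid the bar, lightly gripped and without lifting it, onto the green tray. I handed the job in at about 22 s.

**Bar:** the last checks put it within about 2 mm of the green tray's centre in both the wrist and top views. Its top is at about 0.129 m, against an expected 0.1305 m, so it lies flat.

**Lever and beam:** the beam read level after the lever was returned, and the knob was within about 2 px of its predicted arrested position. I did not measure them again after the slide, but the final picture shows the lever still at its arrested stop.

**Bystanders:** the pot, jar and pliers look unmoved in the final picture. The hammer and glue were not checked closely, but the arm stayed well away from them. No check failed; the two views of the bar differ by about 1 mm.

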